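# Fit and tug-test a microscope lamp cartridge

## Task

Take the tall lamp cartridge out of the rack and press it down into the microscope base's lamp socket, without ramming it, until it snaps fully home. Then prove that it holds: pull straight up on it with slowly rising force to about 12 newtons (at least 9, never more than 17), keep that pull for a second, ease off, and let go with the cartridge still fully home. Leave everything else where it is.

Things in the scene. Friction and masses are not known exactly. Their poses are not given: they have to be found in the camera images.
- cartridge_grip (a point): Point on the axis of the loose lamp cartridge (150 g, stands in a rack hole), at its grip height. Upright black round knob, diameter 24, from 22 below to 20 above this point; under it a metal flange, diameter 30, 4 thick, underside 26 below this point; then a metal stem, diameter 16, 35 long, tapered to 8 at the tip and grooved (all mm). Round, so yaw is free. z points up its axis.
- socket_mouth (a point): Centre of the mouth of the lamp socket: top of an upright metal collar, diameter 50, 42 tall, bore 18.4, mouth 92 above the table (mm). Sprung balls inside snap into the stem's groove: the last part of the way in takes 8 to 15 N, about 20 N gets it home, over 45 N is ramming. Home: flange flat on the collar, grip point 26 mm above this mouth. The balls let go only above 18 N of pull. z points up.
- lamp_base: Fixed low white microscope base, 220 x 150 mm, top 46 mm above the table, that carries the socket; origin on the table below a point 30 mm along its +x from the socket's axis. A short white pillar (top 96 mm above the table, 35 x 70 mm) stands on it 105 mm along +x from the origin.
- socket (a joint): How far the collar is lifted by a pull, in m. It is sprung very stiffly against its lower stop: 0 unloaded, lifted by only about 1 mm by the full proof pull, which is too little to judge from measured positions, so go by the force felt. Pressing down does not move it.
- rack: Fixed white plastic block 170 x 70 x 42 mm tall; origin at the centre of its underside; two vertical holes 21 mm wide, 45 mm either way from its middle along its own x axis. One hole holds the cartridge, the other the blanking plug.
- blank: Loose squat blanking plug in the rack's other hole, to be left there: a black disc 40 mm in diameter and 16 mm tall lying on the rack, with a 16 mm stem below. Origin at the lower end of its stem, 22 mm below the disc. Its top is 9 mm lower than the middle of the cartridge's knob.
- bottle: Loose white plastic bottle with a red cap, 64 mm in diameter, 170 mm tall, to be left alone; origin under its base.
- flask: Loose conical glass flask, 82 mm in diameter at the foot, 112 mm tall, to be left alone; origin under its base.
- dish: Loose flat clear Petri dish, 94 mm in diameter, 15 mm tall, to be left alone; origin under its base.
Not all that is in view belongs to the job. What is meant by the part that bears cartridge_grip is not yellow, and is the larger of those in its own colour.

How it is judged:
On the way, in this order (a step that is already met when the one before it is completed fails the run):
1. the cartridge is pressed fully home in the socket (z of cartridge_grip in the frame of socket_mouth between 0.0245 and 0.0275 m and horizontal distance between cartridge_grip and socket_mouth below 0.004 m and angle between cartridge_grip's own z axis and vertical below 0.06 rad), for 0.2 s.
2. while home, the cartridge is pulled upwards with 9 N or more for half a second (value of joint socket above 0.0009 m and z of cartridge_grip in the frame of socket_mouth below 0.0285 m and horizontal distance between cartridge_grip and socket_mouth below 0.004 m), for 0.5 s.
At the end, for the whole second after the job is handed in: The cartridge stands upright, released and at rest, fully home in the lamp socket: flange on the collar within 1.5 mm, on its axis within 4 mm, tilted less than 3.4 degrees, with no pull left on the socket (all of step 1 and value of joint socket below 0.0003 m and velocity of joint socket below 0.01 m/s); the robot touches nothing.
It fails at once if the socket is pulled upwards with more than 17 N (value of joint socket above 0.00175 m).
It fails at once if the cartridge is rammed into the socket with more than 45 N (contact force between cartridge and socket above 45 N).
It fails at once if the blanking plug is moved by more than 15 mm (distance of blank from where it was at the start of the episode above 0.015 m).
It fails at once if the bottle, flask or dish is moved by more than 25 mm (distance of any of bottle, flask, dish from where it was at the start of the episode above 0.025 m).
It also fails if it takes over 58 s, if anything falls off the work surface, if the arm or the gripper's body presses on something with over 40 N, if the wrist force passes 120 N, or if a joint passes its speed limit or range.

## Robot

A 6-joint arm with a two-finger parallel gripper is mounted at the origin on the work surface. World frame = base frame: x ahead of the robot, y to its left, z up, the work surface at z = 0. Lengths are in m, angles in rad, forces in N, time in s.
With the tool pointing down it reaches from about 0.3 to 0.775 m from the base axis. Payload 14.6 kg.
Tool frame: the origin (TCP) lies midway between the tips of the shut fingers; the grasp point (between the pads) lies 19 mm behind it; z points along the fingers, y is the direction in which the jaws open and shut (so a half turn about z gives the same grasp; the last joint's range is limited). The gripper opens to 94 mm and grips with 3 to 60 N. Pads are 16 mm wide; open, the fingers measure 119 mm over their backs; the gripper's body (75 mm by 177 mm) begins 78 mm behind the grasp point.
Start: joints at [1.147, 0.3, 1.521, -0, 1.321, -0.067], TCP at [0.192, 0.515, 0.205] pointing down, gripper open.
Joint ranges: [-3.03, 3.03], [-0.79, 2.21], [0.23, 2.52], [-1.04, 4.18], [0, 3.07], [-2.55, 2.55]. Speed limits (rad/s): [2.22, 2.22, 2.57, 3.14, 3.14, 3.14].

## Interface

Orientations are given as [roll, pitch, yaw] about the fixed x, y, z axes, in that order (R = Rz(yaw) Ry(pitch) Rx(roll)).
In Python, from station import readout, imaging, job gives the robot as it stands.
- The arm moves only by the tool arm_command, never from a script. Its argument "increments" is a list of rows, each an object with "gripper": the opening, from 0 (shut) to 1 (fully open); "slide": the shift along the world's x, y, z in m, a list of three; "yaw": the turn about the world's z in rad. A call has 1 to 8 rows; each row is the pose to reach, as a shift and turn from the pose commanded when the call began; what a row does not reach only later rows make up. A row lasts 1/8 s, in which the tool goes at most 62.5 mm and 10.7 degrees, less where a joint would pass 70% of its speed; a pose out of reach is approached as far as the arm can. A call with a gripper value outside its range is refused whole. The fingers move at their own pace and stop on an object; "grip_force" is the grip in N (left out, the last holds). Time passes only in rows, so rows that repeat a pose let the fingers close. It gives the time, the measured TCP pose, the force and the opening at its end, in the units of the state.
- readout.get_obs(): the state, without advancing time (a new reading comes with each control period).
- imaging.camera(name): name is "scene" or "top" or "wrist"; returns a dict with "color" (420x560x3 uint8, red, green, blue), "mtx" (3x3 intrinsics, pixels), "rvec" (rotation vector, rad) and "tvec" (3), from world to camera coordinates, as OpenCV has them. Camera axes: x right, y down, z forward; pixel columns grow to the right and rows downward; lengths in m; the calibration is good to about 2 mm. A picture is of the moment at which its call begins. There is no depth.
- job.hand_in(): hands the job in, once; it reports no verdict.
The state is a dict: "time_s": time; "qpos": joint angles; "joint_vel": joint speeds; "tau": joint torques, N m; "ee_pos": TCP position; "eef_rot": TCP orientation; "force": force on the tool from outside, world axes, zero at the start; "moment": the same for the moment, N m; "grip_width": finger opening in m.
Only numpy, scipy, OpenCV 4.12 (cv2) and the standard library are available. Lean on these libraries where they do the work, as an engineer would, in place of code of your own. Each camera call takes 0.05 s, during which the arm holds its last target. There are 200 camera calls.

## Working session

There is one attempt and no reset: what is moved stays moved. The work goes in short steps, Python scripts to look and compute and a tool call to move; the robot and the scene stay as the last step left them, time stands still between calls to the robot, and variables do not carry over. Pictures are saved under pics/ and viewed, about 8 in all and at most 12, crops included, and the job is handed in when it is done.

Besides the shell and the picture viewer there is one more tool, called by a JSON object that holds its "method" and its "body", one argument or row to a line. arm_command: Moves the arm, as the interface text tells. Its arguments: {"type":"object","properties":{"increments":{"type":"array","items":{"type":"object","properties":{"gripper":{"type":"number"},"slide":{"type":"array","items":{"type":"number"}},"yaw":{"type":"number"}}}},"grip_force":{"type":"number"}},"required":["increments"]}

```bash
mkdir -p pics
cat > h.py <<'E'
import cv2, numpy as np
from station import readout, imaging, job
def snap(n,tag):
    c=imaging.camera(n); np.savez(f'pics/{tag}.npz',**c); cv2.imwrite(f'pics/{tag}.png',c['color'][:,:,::-1]); return c
def load(tag): return dict(np.load(f'pics/{tag}.npz'))
def ray(c,uv,z):
    R=cv2.Rodrigues(c['rvec'])[0]; t=np.ravel(c['tvec']); o=-R.T@t
    d=R.T@np.linalg.inv(c['mtx'])@np.array([*uv,1.]); return o+d*(z-o[2])/d[2]
def proj(c,p): return cv2.projectPoints(np.array(p,float).reshape(-1,3),c['rvec'],c['tvec'],c['mtx'],None)[0].reshape(-1,2)
E
python3 - <<'E'
from h import *
a=snap('scene','s0');b=snap('top','t0')
for c in(a,b):
    print(-cv2.Rodrigues(c['rvec'])[0].T@np.ravel(c['tvec']))
print(readout.get_obs())
E
```

```text
[1.33200158 0.00408954 0.76537876]
[ 0.45343908 -0.09648839  0.94159946]
{'time_s': 0.1, 'qpos': array([ 1.14742282e+00,  3.00385547e-01,  1.52151858e+00, -1.64094213e-05,
        1.32068295e+00, -6.65904803e-02]), 'joint_vel': array([ 0.00079679, -0.00059151, -0.00039529,  0.00105076, -0.00058287,
       -0.00238556]), 'tau': array([ 7.30232823e-04, -5.32642114e+01, -3.53283763e+01,  7.09270779e-02,
        2.34931230e-02, -8.87187275e-05]), 'ee_pos': array([0.19200061, 0.51515194, 0.20495969]), 'eef_rot': array([-3.14059938e+00, -5.03105340e-05,  2.78481367e+00]), 'force': array([ 0.85410408, -0.17775914,  0.00118183]), 'moment': array([-0.03677329, -0.01370773, -0.00139572]), 'grip_width': 0.09366403599598568}
```

View pics/s0.png

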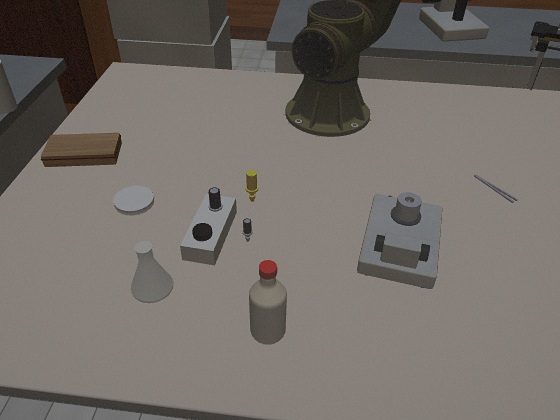

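View pics/t0.png

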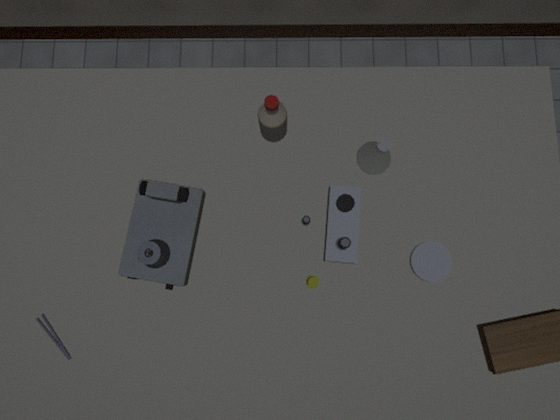

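Candidates for the cartridge:
- Black knob in the rack: scene (214,198), top (344,242).
- Yellow one on the table: scene (252,183), top (313,282).
- Small black one on the table: scene (247,228), top (306,220).

The one in the rack fits, because it is not yellow and is the larger of the two black ones. I'll confirm this in a crop that also shows the socket.

Run:
```python
from h import *
a=load('s0');b=load('t0')
def crop(c,x,y,w,h,s,g):
    im=c['color'][y:y+h,x:x+w,::-1]; im=np.clip(im.astype(float)*g,0,255).astype('uint8')
    im=cv2.resize(im,None,fx=s,fy=s,interpolation=cv2.INTER_CUBIC)
    for k in range(0,w,10): cv2.line(im,(k*s,0),(k*s,10 if (x+k)%50 else 25),(0,0,255),1)
    for k in range(0,h,10): cv2.line(im,(0,k*s),(10 if (y+k)%50 else 25,k*s),(0,0,255),1)
    return im
A=np.hstack([crop(a,180,170,80,60,5,1.3),crop(a,370,180,80,60,5,1.3)])
B=np.hstack([crop(b,300,200,80,60,5,2.5),crop(b,110,220,80,60,5,2.5)])
cv2.imwrite('pics/crop.png',np.vstack([A,B]))
R=lambda v:np.round(v,4)
# first estimates
print('cart scene top z=.088',R(ray(a,(214,190),.088)),'top',R(ray(b,(344,242),.088)))
print('sock scene',R(ray(a,(408,200),.092)),'top',R(ray(b,(149,253),.092)))
print('blank',R(ray(a,(202,231),.058)),R(ray(b,(345,203),.058)))
print('base corners top z.046',[R(ray(b,p,.046)) for p in((120,276),(187,285),(204,190))])
```

```text
cart scene top z=.088 [ 0.5078 -0.2229  0.088 ] top [ 0.5089 -0.2208  0.088 ]
sock scene [0.491  0.1842 0.092 ] top [0.4851 0.1869 0.092 ]
blank [ 0.6048 -0.2288  0.058 ] [ 0.5965 -0.2293  0.058 ]
base corners top z.046 [array([0.4367, 0.2633, 0.046 ]), array([0.4179, 0.1157, 0.046 ]), array([0.6281, 0.0853, 0.046 ])]
```

View pics/crop.png

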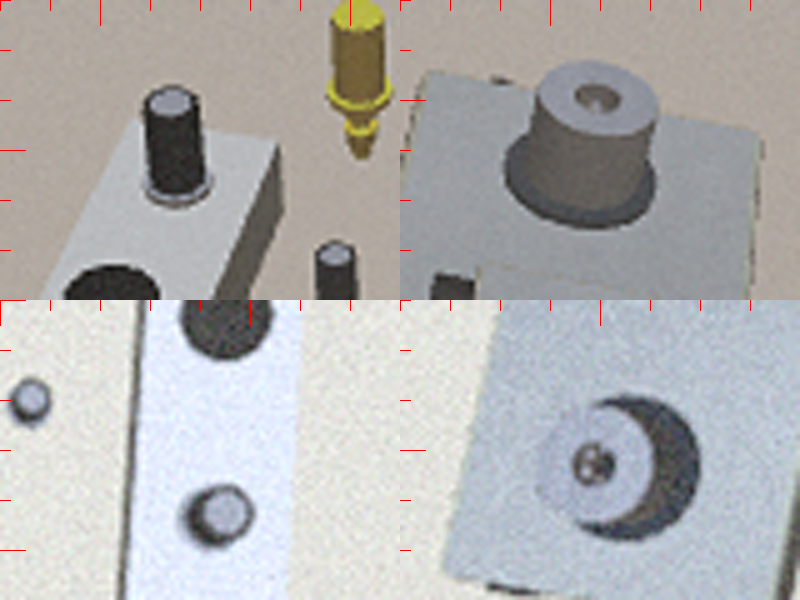

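The crop confirms the choice. The black knob in the rack has a metal flange, and the loose black one is clearly smaller. Refined pixels:

| Point | Scene | Top |
|---|---|---|
| Knob top | (214.3,190.0) | (345.0,242.8) |
| Socket bore | (409.3,199.3) | (148.6,252.3) |

Run:
```python
from h import *
a=load('s0');b=load('t0')
R=lambda v:np.round(v,4)
print('cart',R(ray(a,(214.2,190),.088)),R(ray(b,(344.9,242.8),.088)), 'flange',R(ray(a,(215.4,208),.046)))
print('sock',R(ray(a,(409.2,199.2),.092)),R(ray(b,(148.5,252.2),.092)))
print('bottle top', R(ray(b,(271,102),.17)), 'flask',R(ray(b,(382,146),.112)))
print('blank',R(ray(b,(345,203),.058)))
print('small',R(ray(b,(306,220),.03)),'yel',R(ray(b,(313,282),.05)))
```

```text
cart [ 0.5078 -0.2225  0.088 ] [ 0.5073 -0.2226  0.088 ] flange [ 0.5175 -0.2208  0.046 ]
sock [0.4881 0.1868 0.092 ] [0.4867 0.1881 0.092 ]
bottle top [ 0.7837 -0.069   0.17  ] flask [ 0.7097 -0.3019  0.112 ]
blank [ 0.5965 -0.2293  0.058 ]
small [ 0.5621 -0.1447  0.03  ] yel [ 0.4252 -0.1576  0.05  ]
```

{"method": "arm_command", "body": {
  "increments": [
    {"slide":[0.02,-0.05,0.0],"yaw":0.04,"gripper":1},
    {"slide":[0.045,-0.105,0.0],"yaw":0.08,"gripper":1},
    {"slide":[0.07,-0.16,0.0],"yaw":0.12,"gripper":1},
    {"slide":[0.09,-0.21,0.0],"yaw":0.16,"gripper":1},
    {"slide":[0.112,-0.262,0.0],"yaw":0.2,"gripper":1},
    {"slide":[0.135,-0.315,0.0],"yaw":0.24,"gripper":1},
    {"slide":[0.157,-0.367,0.0],"yaw":0.28,"gripper":1},
    {"slide":[0.18,-0.42,0.0],"yaw":0.28,"gripper":1}
  ]
}}

```text
time_s: 1.1
ee_pos: [0.3724, 0.0936, 0.2055]
eef_rot: [3.142, 0.0, 3.066]
force: [1.2, 0.7, -0.1]
grip_width: 0.0941
```

{"method": "arm_command", "body": {
  "increments": [
    {"slide":[0.02,-0.05,0.0],"gripper":0.7},
    {"slide":[0.045,-0.105,0.0],"gripper":0.7},
    {"slide":[0.068,-0.16,0.0],"gripper":0.7},
    {"slide":[0.09,-0.21,0.0],"gripper":0.7},
    {"slide":[0.112,-0.262,-0.02],"gripper":0.7},
    {"slide":[0.13,-0.3,-0.04],"gripper":0.7},
    {"slide":[0.136,-0.318,-0.05],"gripper":0.7},
    {"slide":[0.136,-0.318,-0.05],"gripper":0.7}
  ]
}}

```text
invalid input
```

Run:
```python
from h import *
c=snap('wrist','w1'); o=readout.get_obs(); print({k:np.round(o[k],4) for k in('time_s','ee_pos','eef_rot','force','grip_width')})
for n,p in dict(cart=(.5076,-.2226,.088),blank=(.5965,-.2293,.058)).items(): print(n,proj(c,p))
```

```text
{'time_s': np.float64(1.15), 'ee_pos': array([0.3742, 0.0887, 0.2054]), 'eef_rot': array([-3.1402e+00,  6.0000e-04,  3.0611e+00]), 'force': array([-0.1165, -0.3942, -0.5849]), 'grip_width': np.float64(0.0941)}
cart [[-19.28407254 362.18561115]]
blank [[ 19.39366301 412.34783685]]
```

View pics/w1.png

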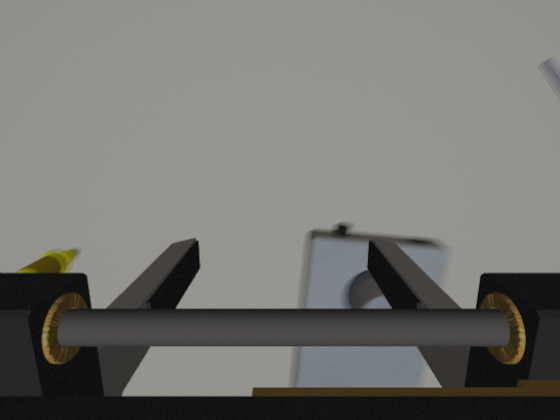

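The second move was refused, probably because its rows had no yaw. The arm is mid-way. The wrist image shows the yellow decoy at (40,265) and the base with its collar at (372,290), and the gripper blocks much of the view. I'll continue with yaw given in each row.

{"method": "arm_command", "body": {
  "increments": [
    {"slide":[0.02,-0.05,0.0],"yaw":0,"gripper":0.7},
    {"slide":[0.045,-0.105,0.0],"yaw":0,"gripper":0.7},
    {"slide":[0.068,-0.16,0.0],"yaw":0,"gripper":0.7},
    {"slide":[0.09,-0.21,0.0],"yaw":0,"gripper":0.7},
    {"slide":[0.112,-0.262,-0.02],"yaw":0,"gripper":0.7},
    {"slide":[0.13,-0.3,-0.04],"yaw":0,"gripper":0.7},
    {"slide":[0.136,-0.318,-0.05],"yaw":0,"gripper":0.7},
    {"slide":[0.136,-0.318,-0.05],"yaw":0,"gripper":0.7}
  ]
}}

```text
time_s: 2.15
ee_pos: [0.5077, -0.2226, 0.1547]
eef_rot: [3.141, -0.002, 3.064]
force: [0.0, 0.4, 0.4]
grip_width: 0.0658
```

{"method": "arm_command", "body": {
  "grip_force": 50,
  "increments": [
    {"slide":[0,0,-0.02],"yaw":0,"gripper":0.7},
    {"slide":[0,0,-0.045],"yaw":0,"gripper":0.7},
    {"slide":[0,0,-0.07],"yaw":0,"gripper":0.7},
    {"slide":[0,0,-0.09],"yaw":0,"gripper":0.7},
    {"slide":[0,0,-0.1],"yaw":0,"gripper":0.7},
    {"slide":[0,0,-0.105],"yaw":0,"gripper":0.7},
    {"slide":[0,0,-0.105],"yaw":0,"gripper":0.7}
  ]
}}

```text
time_s: 3.02
ee_pos: [0.5083, -0.2224, 0.051]
eef_rot: [-3.141, 0.001, 3.065]
force: [1.3, 0.3, 0.0]
grip_width: 0.066
```

{"method": "arm_command", "body": {
  "increments": [
    {"slide":[0,0,0],"yaw":0,"gripper":0.1},
    {"slide":[0,0,0],"yaw":0,"gripper":0.1},
    {"slide":[0,0,0],"yaw":0,"gripper":0.1},
    {"slide":[0,0,0],"yaw":0,"gripper":0.1},
    {"slide":[0,0,0],"yaw":0,"gripper":0.1},
    {"slide":[0,0,0],"yaw":0,"gripper":0.1}
  ]
}}

```text
time_s: 3.78
ee_pos: [0.5081, -0.2227, 0.0505]
eef_rot: [-3.142, 0.0, 3.065]
force: [-0.1, -0.4, -0.2]
grip_width: 0.0235
```

{"method": "arm_command", "body": {
  "increments": [
    {"slide":[0,0,0.01],"yaw":0,"gripper":0.1},
    {"slide":[0,0,0.03],"yaw":0,"gripper":0.1},
    {"slide":[0,0,0.06],"yaw":0,"gripper":0.1},
    {"slide":[0,0,0.09],"yaw":0,"gripper":0.1},
    {"slide":[0,0,0.12],"yaw":0,"gripper":0.1},
    {"slide":[0,0,0.135],"yaw":0,"gripper":0.1},
    {"slide":[0,0,0.14],"yaw":0,"gripper":0.1},
    {"slide":[0,0,0.14],"yaw":0,"gripper":0.1}
  ]
}}

```text
time_s: 4.78
ee_pos: [0.5079, -0.2225, 0.1898]
eef_rot: [3.141, -0.001, 3.065]
force: [-0.9, -0.1, -1.2]
grip_width: 0.0233
```

{"method": "arm_command", "body": {
  "increments": [
    {"slide":[0,0.02,0],"yaw":0,"gripper":0.1},
    {"slide":[0,0.06,0],"yaw":0,"gripper":0.1},
    {"slide":[-0.003,0.11,0],"yaw":0,"gripper":0.1},
    {"slide":[-0.006,0.16,0],"yaw":0,"gripper":0.1},
    {"slide":[-0.01,0.21,0],"yaw":0,"gripper":0.1},
    {"slide":[-0.013,0.26,0],"yaw":0,"gripper":0.1},
    {"slide":[-0.015,0.3,0],"yaw":0,"gripper":0.1},
    {"slide":[-0.017,0.33,0],"yaw":0,"gripper":0.1}
  ]
}}

```text
time_s: 5.78
ee_pos: [0.49, 0.1098, 0.1898]
eef_rot: [-3.142, -0.001, 3.066]
force: [0.4, -0.3, -1.4]
grip_width: 0.0235
```

{"method": "arm_command", "body": {
  "increments": [
    {"slide":[-0.002,0.03,0],"yaw":0,"gripper":0.1},
    {"slide":[-0.003,0.055,0],"yaw":0,"gripper":0.1},
    {"slide":[-0.003,0.07,-0.01],"yaw":0,"gripper":0.1},
    {"slide":[-0.003,0.08,-0.025],"yaw":0,"gripper":0.1},
    {"slide":[-0.003,0.08,-0.035],"yaw":0,"gripper":0.1},
    {"slide":[-0.003,0.08,-0.04],"yaw":0,"gripper":0.1},
    {"slide":[-0.003,0.08,-0.04],"yaw":0,"gripper":0.1},
    {"slide":[-0.003,0.08,-0.04],"yaw":0,"gripper":0.1}
  ]
}}

```text
time_s: 6.78
ee_pos: [0.4884, 0.1871, 0.1508]
eef_rot: [3.141, 0.001, 3.064]
force: [-0.7, -0.3, -1.2]
grip_width: 0.0231
```

Run:
```python
from h import *
c=snap('scene','s2'); w=snap('wrist','w2');t=snap('top','t2')
o=readout.get_obs(); print({k:np.round(o[k],4) for k in('time_s','ee_pos','eef_rot','force','grip_width')})
def cr(c,x,y,w,h,s,g): return cv2.resize(np.clip(c['color'][y:y+h,x:x+w,::-1]*float(g),0,255).astype('uint8'),None,fx=s,fy=s,interpolation=cv2.INTER_CUBIC)
cv2.imwrite('pics/v2.png',np.hstack([cr(c,360,120,100,120,4,1.3),cv2.resize(cr(w,200,180,220,220,1,1.4),(400,480))]))
```

```text
{'time_s': np.float64(6.925), 'ee_pos': array([0.4883, 0.1873, 0.1508]), 'eef_rot': array([3.1414e+00, 5.0000e-04, 3.0646e+00]), 'force': array([-0.6095, -0.4171, -1.2339]), 'grip_width': np.float64(0.0238)}
```

View pics/v2.png

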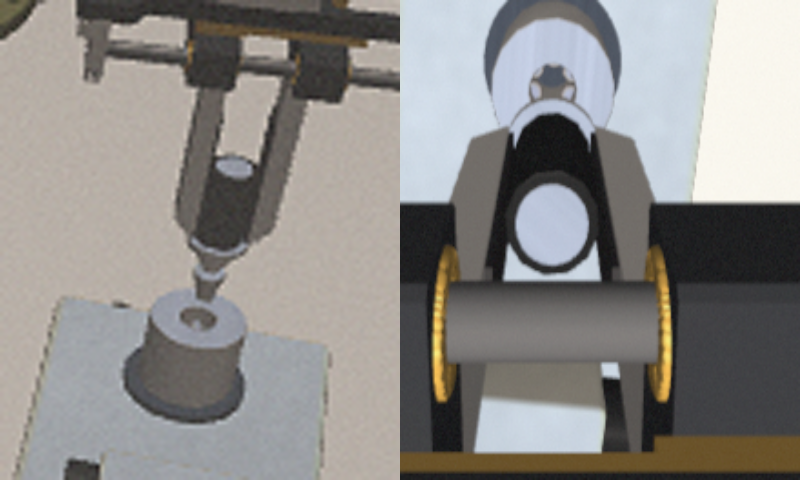

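The cartridge hangs straight between the pads. In the scene crop its tip is at (205,297), just above the bore at (197,318). In the wrist crop the knob top (552,225) and the bore (552,~85) share a column. I'll turn these into positions.

Run:
```python
from h import *
s=load('s2');w=load('w2');t=load('t2')
S=lambda x,y:(360+x/4-.4,120+y/4-.4); W=lambda x,y:(200+(x-400)/400*220-.3,180+y/480*220-.3)
R=lambda v:np.round(v,4)
print('scene knobtop',R(ray(s,S(236,167),.1908)),'tip',R(ray(s,S(206,298),.1088)),'bore',R(ray(s,S(197,318),.092)))
print('wrist knobtop',R(ray(w,W(552,224),.1908)))
for y in (80,85,90): print('wrist bore',y,R(ray(w,W(552,y),.092)))
# collar outline fits in wrist: left/right/top extremes of top face
print('collar L,R,back',R(ray(w,W(490,100),.092)),R(ray(w,W(614,100),.092)),R(ray(w,W(552,17),.092)))
cands=[(.4884+dx,.1873,.092) for dx in(-.003,-.0015,0,.0015,.003)]
print('bore back edge predicted (crop y)',[(proj(w,(p[0]-.0092,p[1],p[2]))[0]) for p in cands], 'camera pos',-cv2.Rodrigues(w['rvec'])[0].T@np.ravel(w['tvec']))
```

```text
scene knobtop [0.4919 0.1867 0.1908] tip [0.4919 0.1874 0.1088] bore [0.4878 0.1861 0.092 ]
wrist knobtop [0.4867 0.1864 0.1908]
wrist bore 80 [0.4815 0.1867 0.092 ]
wrist bore 85 [0.4832 0.1866 0.092 ]
wrist bore 90 [0.4849 0.1865 0.092 ]
collar L,R,back [0.4864 0.1615 0.092 ] [0.4903 0.2109 0.092 ] [0.4605 0.1884 0.092 ]
bore back edge predicted (crop y) [array([283.50499045, 209.21570668]), array([283.66686367, 211.24014035]), array([283.82827798, 213.25883484]), array([283.98923533, 215.2718145 ]), array([284.14973767, 217.27910358])] camera pos [0.42136081 0.19162732 0.33039318]
```

Run:
```python
from h import *
w=load('w2')
# tool-attached model overlays: collar rim & bore at candidate, knob top, on a 4x crop
im=cv2.resize(w['color'][180:320,210:360,::-1],None,fx=4,fy=4,interpolation=cv2.INTER_CUBIC); im=np.clip(im*1.3,0,255).astype('uint8')
th=np.linspace(0,2*np.pi,90)
def circ(x,y,r,z,col):
    p=proj(w,np.c_[x+r*np.cos(th),y+r*np.sin(th),0*th+z]); q=((p-[210,180]+.5)*4).astype(np.int32)
    cv2.polylines(im,[q],True,col,1)
circ(.4874,.1875,.025,.092,(0,0,255)); circ(.4874,.1875,.0092,.092,(0,0,255)); circ(.4874,.1875,.025,.050,(0,160,255))
circ(.4883,.1873,.012,.1908,(0,255,0)); circ(.4883,.1873,.015,.1488,(0,255,0))
cv2.imwrite('pics/ov.png',im)
```

```text
(no output)
```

View pics/ov.png

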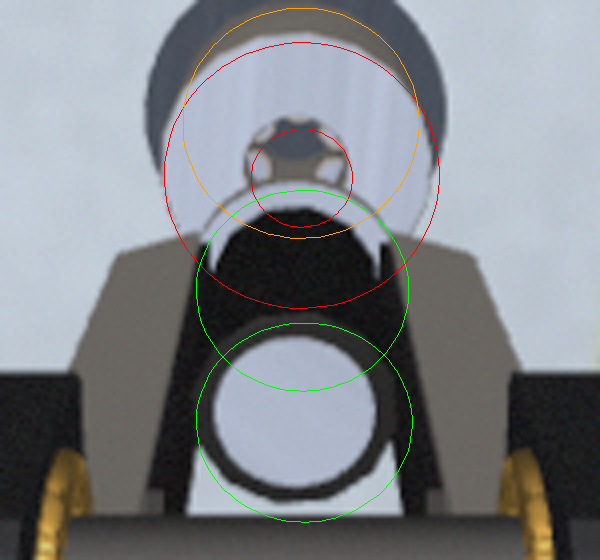

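Seen from the wrist, the collar, bore and flange overlays are all shifted by the same amount, about (-4,-10) px. So the relative positions hold to under 1 mm: the socket is at about (-1, 0) mm from the cartridge. I'll descend gently and watch the side forces.

{"method": "arm_command", "body": {
  "increments": [
    {"slide":[-0.001,0,0],"yaw":0,"gripper":0.1},
    {"slide":[-0.001,0,-0.008],"yaw":0,"gripper":0.1},
    {"slide":[-0.001,0,-0.013],"yaw":0,"gripper":0.1},
    {"slide":[-0.001,0,-0.017],"yaw":0,"gripper":0.1},
    {"slide":[-0.001,0,-0.021],"yaw":0,"gripper":0.1},
    {"slide":[-0.001,0,-0.025],"yaw":0,"gripper":0.1},
    {"slide":[-0.001,0,-0.028],"yaw":0,"gripper":0.1},
    {"slide":[-0.001,0,-0.028],"yaw":0,"gripper":0.1}
  ]
}}

```text
time_s: 7.92
ee_pos: [0.487, 0.1873, 0.1223]
eef_rot: [-3.141, -0.0, 3.065]
force: [0.1, -1.0, -0.7]
grip_width: 0.0231
```

{"method": "arm_command", "body": {
  "increments": [
    {"slide":[0,0,-0.002],"yaw":0,"gripper":0.1},
    {"slide":[0,0,-0.004],"yaw":0,"gripper":0.1},
    {"slide":[0,0,-0.005],"yaw":0,"gripper":0.1},
    {"slide":[0,0,-0.005],"yaw":0,"gripper":0.1}
  ]
}}

```text
time_s: 8.43
ee_pos: [0.4869, 0.1874, 0.1173]
eef_rot: [-3.142, -0.001, 3.065]
force: [-2.8, 1.4, -0.1]
grip_width: 0.0232
```

{"method": "arm_command", "body": {
  "increments": [
    {"slide":[-0.0005,0.0003,-0.001],"yaw":0,"gripper":0.1},
    {"slide":[-0.0005,0.0003,-0.003],"yaw":0,"gripper":0.1},
    {"slide":[-0.0005,0.0003,-0.005],"yaw":0,"gripper":0.1},
    {"slide":[-0.0005,0.0003,-0.005],"yaw":0,"gripper":0.1}
  ]
}}

```text
time_s: 8.93
ee_pos: [0.4869, 0.1877, 0.1125]
eef_rot: [3.141, 0.001, 3.065]
force: [0.2, 0.9, 1.4]
grip_width: 0.0229
```

{"method": "arm_command", "body": {
  "increments": [
    {"slide":[0,0,-0.001],"yaw":0,"gripper":0.1},
    {"slide":[0,0,-0.002],"yaw":0,"gripper":0.1},
    {"slide":[0,0,-0.003],"yaw":0,"gripper":0.1},
    {"slide":[0,0,-0.003],"yaw":0,"gripper":0.1}
  ]
}}

```text
time_s: 9.43
ee_pos: [0.4871, 0.1878, 0.1099]
eef_rot: [3.141, 0.002, 3.065]
force: [-0.2, 0.7, 3.9]
grip_width: 0.0236
```

{"method": "arm_command", "body": {
  "increments": [
    {"slide":[0,0,-0.001],"yaw":0,"gripper":0.1},
    {"slide":[0,0,-0.002],"yaw":0,"gripper":0.1},
    {"slide":[0,0,-0.003],"yaw":0,"gripper":0.1},
    {"slide":[0,0,-0.003],"yaw":0,"gripper":0.1}
  ]
}}

```text
time_s: 9.93
ee_pos: [0.4867, 0.1875, 0.1064]
eef_rot: [-3.141, 0.0, 3.065]
force: [0.4, -0.5, 1.2]
grip_width: 0.0235
```

{"method": "arm_command", "body": {
  "increments": [
    {"slide":[0,0,-0.001],"yaw":0,"gripper":0.1},
    {"slide":[0,0,-0.002],"yaw":0,"gripper":0.1},
    {"slide":[0,0,-0.002],"yaw":0,"gripper":0.1}
  ]
}}

```text
time_s: 10.3
ee_pos: [0.4863, 0.1876, 0.1039]
eef_rot: [-3.141, -0.001, 3.065]
force: [0.3, -0.1, -3.0]
grip_width: 0.0231
```

{"method": "arm_command", "body": {
  "increments": [
    {"slide":[0,0,-0.0005],"yaw":0,"gripper":0.1},
    {"slide":[0,0,-0.001],"yaw":0,"gripper":0.1},
    {"slide":[0,0,-0.001],"yaw":0,"gripper":0.1}
  ]
}}

```text
time_s: 10.68
ee_pos: [0.4862, 0.1876, 0.103]
eef_rot: [-3.141, -0.001, 3.065]
force: [0.3, 0.1, -7.4]
grip_width: 0.0234
```

{"method": "arm_command", "body": {
  "increments": [
    {"slide":[0,0,-0.0005],"yaw":0,"gripper":0.1},
    {"slide":[0,0,-0.001],"yaw":0,"gripper":0.1},
    {"slide":[0,0,-0.001],"yaw":0,"gripper":0.1}
  ]
}}

```text
time_s: 11.05
ee_pos: [0.4862, 0.1876, 0.1021]
eef_rot: [-3.141, -0.001, 3.065]
force: [-1.1, -0.1, -9.6]
grip_width: 0.0232
```

{"method": "arm_command", "body": {
  "increments": [
    {"slide":[0,0,-0.001],"yaw":0,"gripper":0.1},
    {"slide":[0,0,-0.0015],"yaw":0,"gripper":0.1},
    {"slide":[0,0,-0.0015],"yaw":0,"gripper":0.1}
  ]
}}

```text
time_s: 11.42
ee_pos: [0.4867, 0.1877, 0.1011]
eef_rot: [3.142, 0.0, 3.065]
force: [-2.9, -0.0, -4.4]
grip_width: 0.0233
```

{"method": "arm_command", "body": {
  "increments": [
    {"slide":[0,0,-0.0005],"yaw":0,"gripper":0.1},
    {"slide":[0,0,-0.001],"yaw":0,"gripper":0.1},
    {"slide":[0,0,-0.001],"yaw":0,"gripper":0.1}
  ]
}}

```text
time_s: 11.8
ee_pos: [0.4869, 0.1877, 0.1005]
eef_rot: [3.141, 0.001, 3.065]
force: [-3.3, -2.0, 2.7]
grip_width: 0.0235
```

{"method": "arm_command", "body": {
  "increments": [
    {"slide":[0,0,-0.0005],"yaw":0,"gripper":0.1},
    {"slide":[0,0,-0.001],"yaw":0,"gripper":0.1},
    {"slide":[0,0,-0.001],"yaw":0,"gripper":0.1}
  ]
}}

```text
time_s: 12.18
ee_pos: [0.4871, 0.1878, 0.1003]
eef_rot: [3.141, 0.002, 3.065]
force: [-7.0, -2.2, 14.1]
grip_width: 0.0232
```

{"method": "arm_command", "body": {
  "increments": [
    {"slide":[0,0,-0.0005],"yaw":0,"gripper":0.1},
    {"slide":[0,0,-0.0005],"yaw":0,"gripper":0.1}
  ]
}}

```text
time_s: 12.42
ee_pos: [0.4872, 0.1878, 0.1003]
eef_rot: [3.141, 0.002, 3.065]
force: [-9.3, -2.7, 18.9]
grip_width: 0.0236
```

{"method": "arm_command", "body": {
  "increments": [
    {"slide":[-0.0005,-0.0002,-0.0002],"yaw":0,"gripper":0.1},
    {"slide":[-0.001,-0.0003,-0.0003],"yaw":0,"gripper":0.1},
    {"slide":[-0.001,-0.0003,-0.0003],"yaw":0,"gripper":0.1},
    {"slide":[-0.001,-0.0003,-0.0003],"yaw":0,"gripper":0.1}
  ]
}}

```text
time_s: 12.92
ee_pos: [0.4869, 0.1877, 0.1003]
eef_rot: [3.14, 0.004, 3.065]
force: [-4.7, -0.8, 18.7]
grip_width: 0.0234
```

Run:
```python
from h import *
s=snap('scene','s3'); w=snap('wrist','w3')
def cr(c,x,y,w,h,s,g): return cv2.resize(np.clip(c['color'][y:y+h,x:x+w,::-1]*float(g),0,255).astype('uint8'),None,fx=s,fy=s,interpolation=cv2.INTER_CUBIC)
cv2.imwrite('pics/v3.png',np.hstack([cr(s,375,150,70,90,5,1.3),cv2.resize(cr(w,210,180,150,150,1,1.4),(440,450))]))
o=readout.get_obs(); print(o['time_s'],np.round(o['ee_pos'],4),o['force'])
```

```text
13.025 [0.4869 0.1877 0.1003] [-4.84911714  0.09147203 18.46652469]
```

View pics/v3.png

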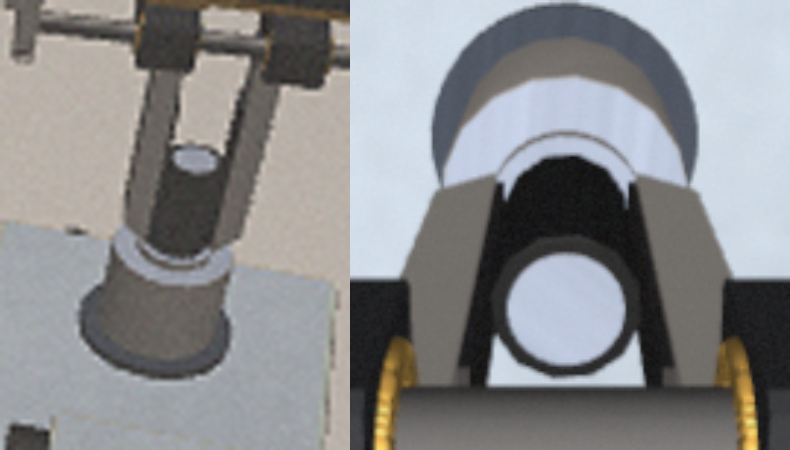

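In the picture the flange lies flat on the collar (170,262 in the left crop). z has stopped at 0.1003, which matches the home height of 0.1005. I'll unload it slowly, then raise the pull in small steps.

{"method": "arm_command", "body": {
  "increments": [
    {"slide":[0,0,0.0005],"yaw":0,"gripper":0.1},
    {"slide":[0,0,0.001],"yaw":0,"gripper":0.1},
    {"slide":[0,0,0.0015],"yaw":0,"gripper":0.1},
    {"slide":[0,0,0.002],"yaw":0,"gripper":0.1},
    {"slide":[0,0,0.002],"yaw":0,"gripper":0.1},
    {"slide":[0,0,0.002],"yaw":0,"gripper":0.1}
  ]
}}

```text
time_s: 13.78
ee_pos: [0.486, 0.1875, 0.1004]
eef_rot: [3.141, 0.001, 3.065]
force: [1.9, 1.2, 4.7]
grip_width: 0.023
```

{"method": "arm_command", "body": {
  "increments": [
    {"slide":[0,0,0.0003],"yaw":0,"gripper":0.1},
    {"slide":[0,0,0.0005],"yaw":0,"gripper":0.1},
    {"slide":[0,0,0.0005],"yaw":0,"gripper":0.1}
  ]
}}

```text
time_s: 14.15
ee_pos: [0.4855, 0.1873, 0.1005]
eef_rot: [-3.141, -0.0, 3.065]
force: [2.0, -0.4, 1.3]
grip_width: 0.0232
```

{"method": "arm_command", "body": {
  "increments": [
    {"slide":[0.0002,0,0.0003],"yaw":0,"gripper":0.1},
    {"slide":[0.0004,0,0.0006],"yaw":0,"gripper":0.1},
    {"slide":[0.0004,0,0.0006],"yaw":0,"gripper":0.1}
  ]
}}

```text
time_s: 14.52
ee_pos: [0.4856, 0.1873, 0.1009]
eef_rot: [-3.141, -0.001, 3.065]
force: [0.6, 0.8, -3.8]
grip_width: 0.0234
```

{"method": "arm_command", "body": {
  "increments": [
    {"slide":[0,0,0.0003],"yaw":0,"gripper":0.1},
    {"slide":[0,0,0.0005],"yaw":0,"gripper":0.1},
    {"slide":[0,0,0.0005],"yaw":0,"gripper":0.1}
  ]
}}

```text
time_s: 14.9
ee_pos: [0.4858, 0.1873, 0.1015]
eef_rot: [-3.141, -0.001, 3.065]
force: [-0.5, 1.2, -6.8]
grip_width: 0.0233
```

{"method": "arm_command", "body": {
  "increments": [
    {"slide":[0,0,0.0002],"yaw":0,"gripper":0.1},
    {"slide":[0,0,0.0004],"yaw":0,"gripper":0.1},
    {"slide":[0,0,0.0004],"yaw":0,"gripper":0.1}
  ]
}}

```text
time_s: 15.28
ee_pos: [0.4858, 0.1873, 0.1019]
eef_rot: [-3.141, -0.001, 3.065]
force: [0.1, 0.0, -9.2]
grip_width: 0.0233
```

{"method": "arm_command", "body": {
  "increments": [
    {"slide":[0,0,0.0002],"yaw":0,"gripper":0.1},
    {"slide":[0,0,0.0004],"yaw":0,"gripper":0.1},
    {"slide":[0,0,0.0004],"yaw":0,"gripper":0.1}
  ]
}}

```text
time_s: 15.65
ee_pos: [0.4858, 0.1873, 0.1023]
eef_rot: [-3.141, -0.001, 3.065]
force: [-0.3, -0.0, -11.8]
grip_width: 0.0234
```

{"method": "arm_command", "body": {
  "increments": [
    {"slide":[0,0,0.0002],"yaw":0,"gripper":0.1},
    {"slide":[0,0,0.0003],"yaw":0,"gripper":0.1},
    {"slide":[0,0,0.0003],"yaw":0,"gripper":0.1},
    {"slide":[0,0,0.0003],"yaw":0,"gripper":0.1}
  ]
}}

```text
time_s: 16.15
ee_pos: [0.4859, 0.1873, 0.1027]
eef_rot: [-3.141, -0.0, 3.065]
force: [-0.0, -0.7, -15.8]
grip_width: 0.0236
```

{"method": "arm_command", "body": {
  "increments": [
    {"slide":[0,0,0],"yaw":0,"gripper":0.1},
    {"slide":[0,0,0],"yaw":0,"gripper":0.1},
    {"slide":[0,0,0],"yaw":0,"gripper":0.1},
    {"slide":[0,0,0],"yaw":0,"gripper":0.1},
    {"slide":[0,0,0],"yaw":0,"gripper":0.1},
    {"slide":[0,0,0],"yaw":0,"gripper":0.1},
    {"slide":[0,0,0],"yaw":0,"gripper":0.1},
    {"slide":[0,0,0],"yaw":0,"gripper":0.1}
  ]
}}

```text
time_s: 17.15
ee_pos: [0.486, 0.1874, 0.1028]
eef_rot: [3.142, -0.0, 3.065]
force: [-1.4, -1.1, -15.8]
grip_width: 0.0234
```

The pull held for over a second at 15.8 N read, or about 14.4 N net of the cartridge's weight. Now I'll ease off and press lightly to make sure it is seated.

{"method": "arm_command", "body": {
  "increments": [
    {"slide":[0,0,-0.0003],"yaw":0,"gripper":0.1},
    {"slide":[0,0,-0.0006],"yaw":0,"gripper":0.1},
    {"slide":[0,0,-0.0009],"yaw":0,"gripper":0.1},
    {"slide":[0,0,-0.0012],"yaw":0,"gripper":0.1},
    {"slide":[0,0,-0.0015],"yaw":0,"gripper":0.1},
    {"slide":[0,0,-0.0018],"yaw":0,"gripper":0.1},
    {"slide":[0,0,-0.0021],"yaw":0,"gripper":0.1},
    {"slide":[0,0,-0.0021],"yaw":0,"gripper":0.1}
  ]
}}

```text
time_s: 18.15
ee_pos: [0.4863, 0.1875, 0.1011]
eef_rot: [3.141, 0.001, 3.065]
force: [-1.5, -0.4, -3.8]
grip_width: 0.0234
```

{"method": "arm_command", "body": {
  "increments": [
    {"slide":[0,0,-0.0003],"yaw":0,"gripper":0.1},
    {"slide":[0,0,-0.0006],"yaw":0,"gripper":0.1},
    {"slide":[0,0,-0.0008],"yaw":0,"gripper":0.1},
    {"slide":[0,0,-0.0008],"yaw":0,"gripper":0.1}
  ]
}}

```text
time_s: 18.65
ee_pos: [0.4864, 0.1875, 0.1005]
eef_rot: [3.141, 0.001, 3.065]
force: [-1.0, 0.4, 4.2]
grip_width: 0.0233
```

{"method": "arm_command", "body": {
  "increments": [
    {"slide":[0,0,-0.0005],"yaw":0,"gripper":0.1},
    {"slide":[0,0,-0.001],"yaw":0,"gripper":0.1},
    {"slide":[0,0,-0.0013],"yaw":0,"gripper":0.1},
    {"slide":[0,0,-0.0013],"yaw":0,"gripper":0.1}
  ]
}}

```text
time_s: 19.15
ee_pos: [0.4866, 0.1875, 0.1003]
eef_rot: [3.141, 0.002, 3.065]
force: [-6.1, -1.6, 17.3]
grip_width: 0.0237
```

{"method": "arm_command", "body": {
  "increments": [
    {"slide":[0,0,0.0005],"yaw":0,"gripper":0.1},
    {"slide":[0,0,0.001],"yaw":0,"gripper":0.1},
    {"slide":[0,0,0.0013],"yaw":0,"gripper":0.1},
    {"slide":[0,0,0.0013],"yaw":0,"gripper":0.1}
  ]
}}

```text
time_s: 19.65
ee_pos: [0.4864, 0.1875, 0.1004]
eef_rot: [3.141, 0.001, 3.065]
force: [-0.8, 1.0, 6.1]
grip_width: 0.0233
```

{"method": "arm_command", "body": {
  "increments": [
    {"slide":[0,0,0.0003],"yaw":0,"gripper":0.1},
    {"slide":[0,0,0.0003],"yaw":0,"gripper":0.3},
    {"slide":[0,0,0.0003],"yaw":0,"gripper":0.4},
    {"slide":[0,0,0.0003],"yaw":0,"gripper":0.5},
    {"slide":[0,0,0.0003],"yaw":0,"gripper":0.6},
    {"slide":[0,0,0.0003],"yaw":0,"gripper":0.7},
    {"slide":[0,0,0.0003],"yaw":0,"gripper":0.7},
    {"slide":[0,0,0.0003],"yaw":0,"gripper":0.7}
  ]
}}

```text
time_s: 20.65
ee_pos: [0.486, 0.1874, 0.1002]
eef_rot: [-3.142, -0.0, 3.065]
force: [0.7, -0.6, -0.7]
grip_width: 0.0661
```

{"method": "arm_command", "body": {
  "increments": [
    {"slide":[0,0,0.01],"yaw":0,"gripper":0.7},
    {"slide":[0,0,0.03],"yaw":0,"gripper":0.7},
    {"slide":[0,0,0.06],"yaw":0,"gripper":0.7},
    {"slide":[0,0,0.09],"yaw":0,"gripper":0.7},
    {"slide":[0,0,0.11],"yaw":0,"gripper":0.7},
    {"slide":[0,0,0.12],"yaw":0,"gripper":0.7},
    {"slide":[0,0,0.12],"yaw":0,"gripper":0.7},
    {"slide":[0,0,0.12],"yaw":0,"gripper":0.7}
  ]
}}

```text
time_s: 21.65
ee_pos: [0.4857, 0.1873, 0.2194]
eef_rot: [-3.141, -0.001, 3.065]
force: [-1.3, 0.8, -0.6]
grip_width: 0.066
```

Run:
```python
from h import *
s=snap('scene','s4'); o=readout.get_obs(); print(o['time_s'],o['ee_pos'],o['force'],o['grip_width'])
im=cv2.resize(s['color'][150:240,370:460,::-1],None,fx=5,fy=5,interpolation=cv2.INTER_CUBIC)
im=np.clip(im*1.3,0,255).astype('uint8'); a=load('s0')
im2=cv2.resize(s['color'][150:340,110:300,::-1],(450,450)); cv2.imwrite('pics/v4.png',np.hstack([im,im2])[:, :800])
```

```text
21.7 [0.48571254 0.18726487 0.2193959 ] [ 0.57783248 -0.40665319  0.33049546] 0.06549277820670697
```

View pics/v4.png

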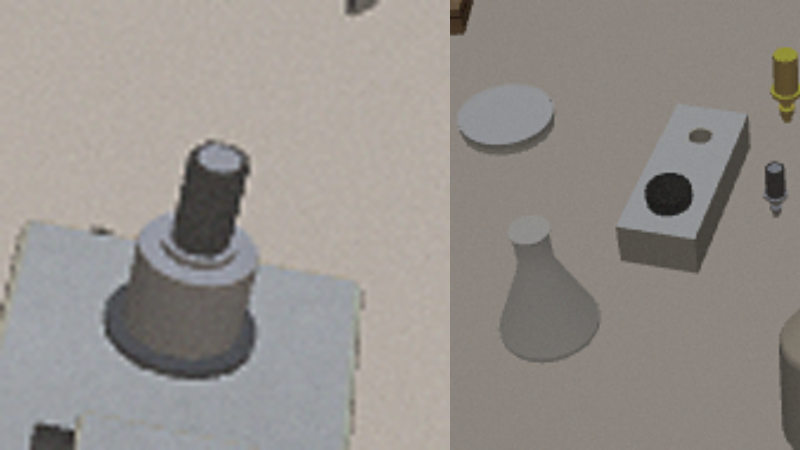

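The cartridge stands in the collar with its flange flat, and the gripper is clear. The plug, flask and dish are where they were.

Run:
```python
from h import *
s=load('s4'); print(np.round(ray(s,(370+222/5-.4,150+157/5-.4),.138),4), proj(s,(.4869,.1875,.138)))
job.hand_in()
```

```text
[0.4856 0.1882 0.138 ] [[413.67858935 181.35471119]]
the job is handed in; nothing more can be done
```

I pressed the black rack cartridge into the lamp socket, pulled on it to prove that it holds, released it with the arm clear, and handed the job in. No verdict was reported.

- **Seating:** I pressed with about 19 N as read. The height stopped at 0.1003 m, where about 0.1005 m was expected for fully home. One pressing step also read about 9 N of sideways force, which I relieved.
- **Proof pull:** I raised it in small steps and held it for over a second at 15.8 N read. That is about 14.4 N net of the cartridge's weight, inside the 9–17 N band but above the 12 N aimed for. I then eased it off.
- **After the pull:** The height returned to 0.1005 m. I pressed again to 17 N before letting go.
- **Final checks:** The flange looks flat on the collar. The knob top measures within about 1.5 mm of the socket axis, and the tool force is near zero. The plug, flask and dish look unmoved. The bottle was only partly in the last view, but nothing came near it.
- **Disagreements:** While pressing in, the balls drew the cartridge down with up to about 10 N, so I felt little of the expected 8–15 N resistance. At the last check before insertion, the scene and wrist cameras differed by a few millimetres in x. I went by the wrist camera, and the cartridge went in. One move call was also refused for lacking yaw, with no effect on the scene.

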